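Tip the bag clip out of the tall blue holder

ROBOT

A 6-joint arm with a two-finger parallel gripper is mounted at the origin on a cart in front of the work surface, level with it; the furniture and walls round the work are solid. World frame = base frame: x ahead of the robot, y to its left, z up, the work surface at z = 0. Lengths are in mm, angles in rad, forces in N, time in s.
With the tool pointing down it reaches from about 350 to 775 mm from the base axis. Payload 7.3 kg.
Tool frame: the origin (TCP) lies on the centre line of the jaws, within the pads' length; the fingertips stand 22 mm ahead of it and the grasp point (between the pads) lies 3 mm ahead of it; z points along the fingers, y is the direction in which the jaws open and shut (so a half turn about z gives the same grasp; the last joint's range is limited). The gripper opens to 92 mm and grips with 3 to 60 N. Pads are 19 mm wide; open, the fingers measure 130 mm over their backs; the gripper's body (75 mm by 190 mm) begins 47 mm behind the grasp point.
Start: joints at [-1.358, 0.342, 1.524, -0, 1.275, -0.146], TCP at [184.377, -491.579, 226.941] pointing down, gripper open.
Joint ranges: [-2.53, 2.53], [-0.77, 2.02], [0.04, 2.7], [-1, 4.14], [0.28, 2.66], [-3.11, 3.11]. Speed limits (rad/s): [2.57, 2.57, 3.14, 3.14, 3.14, 3.14].

INTERFACE

Orientations are given as [roll, pitch, yaw] about the fixed x, y, z axes, in that order (R = Rz(yaw) Ry(pitch) Rx(roll)).
In Python, from plant import get_obs, capture, bot, spot_in gives the robot as it stands.
- The arm moves only by the shell command python3 -m handwheel 'ROWS' [OPENING]. ROWS is JSON, a list of rows, each a list of 2 entries, a list of its own where there are three numbers: the shift along the world's x, y, z in mm, then the turn, a rotation vector about the world's x, y, z in rad. In form: [[[x, y, z], [wx, wy, wz]], ...]. A call has 1 to 12 rows; each row shifts and turns the commanded pose from where the row before left it; what a row does not reach is not made up. A row lasts 1/8 s, in which the tool goes at most 62.5 mm and 10.7 degrees, less where a joint would pass 70% of its speed; a pose out of reach is approached as far as the arm can. A call is refused whole if a number of a shift passes 62.5 or a number of a turn 0.188, either way. A call with a gripper value outside its range is refused whole. OPENING is the closure, from 0 (fully open) to 1 (shut), set as the call begins (- or left out, the last holds). The fingers move at their own pace and stop on an object; the grip force is fixed at half the most. Time passes only in rows, so rows that do not move let the fingers close. It gives the time, the measured TCP pose, the force and the opening at its end, in the units of the state.
- get_obs(): the state, without advancing time (a new reading comes with each control period).
- capture(name): name is "side" or "top"; returns a dict with "img" (400x640x3 uint8, red, green, blue), "fx", "fy", "cx", "cy" (pixels), "cam_to_world" (4x4, takes a point from camera to world coordinates). Camera axes: x right, y up, looking along -z (the intrinsics and any distortion apply to the point x, -y, -z); pixel columns grow to the right and rows downward; lengths in mm; the calibration is good to about 2 mm. A picture is of the moment at which its call begins. There is no depth.
- bot.close_job(): hands the job in, once; it reports no verdict.
Trained networks look in the newest picture that a camera, given by its name, has taken for a name from the list of things; names that differ only in an ending like _2 or _b are one class to them, and where a whole thing is asked for, a point or a joint stands for the part that bears it (a point fixed in the world has none). Each returns a list of dicts, best first, with "score" (0 to 1); they miss things now and then, are a little off and sometimes report something else, mostly with a low value. They report only what shows in the picture. A call takes as long as a camera call. They do not tell look-alikes from the thing itself.
- spot_in(thing, camera): "xyz" ([x, y, z] in mm, in the coordinates of the camera as it stood for that picture, good to about 4 mm: the middle of the surface that is visible of it).
The state is a dict: "time": time; "joint_positions": joint angles; "dq": joint speeds; "tau": joint torques, N m; "tool_pos": TCP position; "tcp_rot": TCP orientation; "contact_force": force on the tool from outside, world axes, zero at the start; "moment": the same for the moment, N m; "grip_width": finger opening in mm.
Only numpy, scipy, OpenCV 4.12 (cv2) and the standard library are available. Lean on these libraries where they do the work, as an engineer would, in place of code of your own. Each camera call takes 0.05 s, during which the arm holds its last target. There are 200 camera calls.

TASK

A purple bag clip has dropped to the bottom of the tall blue holder, too deep to reach. Tip the blue holder over on its stand, towards the white tray, until the clip slides out into the tray, then let the holder come back upright. Leave the white holder beside it standing as it is.

Things in the scene. Friction and masses are not known exactly. Their poses are not given: they have to be found in the camera images.
- blue_stand: Fixed wooden stand of the blue holder: foot 96 x 100 x 10 mm; two uprights, outer faces 45 mm either side of the middle, tops 124 mm above the sideboard. The blue tube hangs between them on a level pivot. Origin: on the sideboard, in the middle under the tube. Its -x axis points to the tray, and the mouth tips that way; its y axis is parallel to the pivot, 110 mm above the origin.
- blue_rim (a point): Centre of the open mouth of the blue glazed tube: outside diameter 58 mm, 160 mm long, wall 4 mm. Moves with the tube; upright it is 200 mm above the sideboard, and 90 mm above the pivot; the closed bottom is 70 mm below the pivot. To tip it, push the upper part from the side away from the tray, in an arc about the pivot, at the end down on it from above.
- blue_tube (a joint): Tilt of the blue tube in rad: 0 upright, growing as the mouth tips to the tray; 1.57 level; stop at 2.2 (mouth slants down, lip 40 mm above the sideboard). A weak spring (0.04 N m upright to 0.3 N m fully tipped) stands it up again in about 1.5 s when let go. The clip slides out when the tilt is held past about 1.95 for a second.
- clip_center (a point): Centre of the purple plastic bag clip, a smooth bar 72 x 15 x 12 mm, 20 g. At the start it stands on the floor of the blue tube, its top end about 80 mm below the rim.
- tray: Loose white shallow tray, 170 (x) x 240 (y) x 24 mm, 0.4 kg, in front of the two holders. Origin: centre of its underside; its x axis points to the holders (the middle of each stand is 135 mm from the origin along x and 68 mm to one or the other side along y).
- white_tube (a joint): Tilt of the white tube in rad, of the same make, on its own stand beside the blue one (136 mm between centres; the two may stand either way round). It holds a blue-handled peeler whose steel tip sticks out a little. It stays upright, at 0.
Mind the look-alikes: they are no part of the job. What is shaped like the blue_stand but pink or turquoise is not meant.

How it is judged:
By the outcome, as a careful person would: the job done as asked, in the order asked, and still so for the second after the job is handed in, with the robot touching nothing.
It also fails if it takes over 45 s, if anything falls off the work surface, if the arm or the gripper's body presses on something with over 40 N, if the wrist force passes 120 N, or if a joint passes its speed limit or range.

## Working session

There is one attempt and no reset: what is moved stays moved. The work goes in short steps, Python scripts to look and compute and a shell command to move; the robot and the scene stay as the last step left them, time stands still between calls to the robot, and variables do not carry over. Pictures are saved under pics/ and viewed, about 8 in all and at most 12, crops included, and the job is handed in when it is done.

```bash
ls; mkdir -p pics; cat > h.py <<'E'
from plant import get_obs, capture, bot, spot_in
import numpy as np, cv2
def save(c,n,box=None,s=1):
    im=c["img"][...,::-1]
    if box: im=im[box[1]:box[3],box[0]:box[2]]
    cv2.imwrite("pics/"+n,cv2.resize(im,None,fx=s,fy=s,interpolation=cv2.INTER_CUBIC))
def w(c,p): return (c["cam_to_world"]@np.r_[p,1])[:3]
def px(c,P):
    q=(np.linalg.inv(c["cam_to_world"])@np.r_[P,1])[:3]
    return np.array([c["cx"]+c["fx"]*q[0]/-q[2], c["cy"]+c["fy"]*-q[1]/-q[2]])
E
python3 - <<'E'
from h import *
for n in ("side","top"):
    c=capture(n); save(c,n+"0.png")
    print(n,[k for k in c],c["fx"],c["cx"],c["cam_to_world"].round(2).tolist())
    for t in ("blue_stand","blue_rim","blue_tube","tray","white_tube"):
        for d in spot_in(t,n)[:4]:
            P=w(c,d["xyz"]); print(t,round(d["score"],2),P.round(0),px(c,P).round(0))
print(get_obs())
E
```

```text
pics
side ['img', 'fx', 'fy', 'cx', 'cy', 'cam_to_world'] 399.33811762549004 321.7957233804065 [[-0.97, 0.16, -0.21, 308.83], [-0.26, -0.62, 0.74, 656.23], [-0.01, 0.77, 0.64, 667.21], [0.0, 0.0, 0.0, 1.0]]
blue_stand 0.94 [545. 222.  96.] [262. 274.]
blue_stand 0.91 [571. -19. 100.] [290. 192.]
blue_stand 0.63 [360. 212.  97.] [362. 291.]
blue_rim 0.88 [363. 207. 158.] [363. 265.]
blue_rim 0.87 [546. 214. 160.] [259. 247.]
blue_rim 0.84 [572. -21. 147.] [289. 175.]
blue_tube 0.91 [575. -17. 147.] [287. 175.]
blue_tube 0.82 [541. 212. 157.] [263. 248.]
blue_tube 0.78 [360. 201. 158.] [366. 262.]
blue_tube 0.54 [447. -87.   7.] [348. 212.]
white_tube 0.7 [ 537. -151.  150.] [320. 146.]
top ['img', 'fx', 'fy', 'cx', 'cy', 'cam_to_world'] 476.0242774077347 316.8503182406299 [[0.01, 0.98, -0.18, 311.87], [-1.0, 0.01, 0.01, 46.58], [0.01, 0.18, 0.98, 1078.06], [0.0, 0.0, 0.0, 1.0]]
blue_stand 0.89 [363. 187.  45.] [247. 272.]
blue_stand 0.73 [564. -37.  92.] [352. 177.]
blue_stand 0.71 [540. 190.  85.] [246. 188.]
blue_rim 0.9 [552. 198. 142.] [238. 176.]
blue_rim 0.71 [365. 194. 137.] [2
[... 261 characters left out ...]
417. 185.]
{'time': 0.6, 'joint_positions': array([-1.35800225e+00,  3.41954179e-01,  1.52413681e+00, -9.63244956e-06,
        1.27538069e+00, -1.45951821e-01]), 'dq': array([-4.68677218e-04, -1.69060944e-03,  1.43938660e-03, -1.97991610e-03,
        4.38036280e-04, -3.10348502e-05]), 'tau': array([-1.08287979e-03, -4.30939436e+01, -2.44396162e+01,  7.17786443e-02,
        4.85310762e-02,  6.60784792e-06]), 'tool_pos': array([ 184.37091011, -491.56881177,  226.95143761]), 'tcp_rot': array([3.14147430e+00, 2.67116842e-05, 3.58748695e-01]), 'contact_force': array([ 0.39759615,  0.11597969, -0.24815758]), 'moment': array([ 0.00964644, -0.00231906, -0.01804296]), 'grip_width': 91.87551592208074}
```

View pics/side0.png

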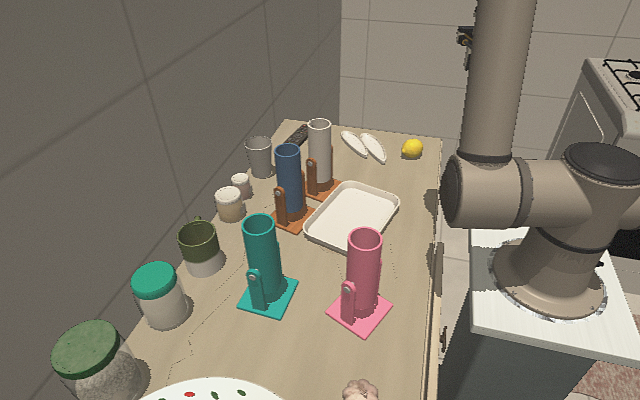

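View pics/top0.png

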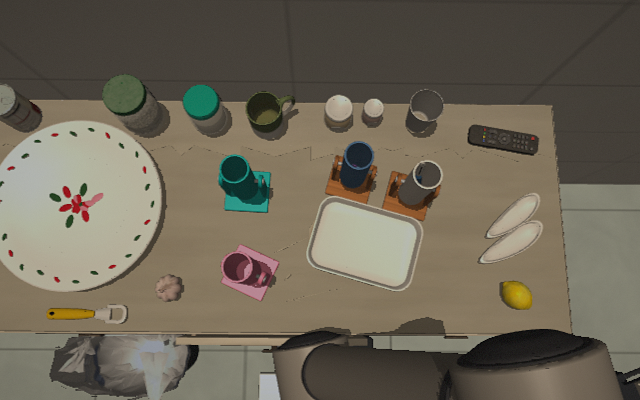

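Candidates for the blue holder: blue tube on the wooden stand at top (357,165), turquoise at (238,175), pink at (240,268); the white tube with the peeler is at (420,185). The blue one on the wooden stand behind the tray is the one meant. I'll check it close up.

```bash
python3 - <<'E'
from h import *
a=capture("top");b=capture("side")
A=cv2.resize(a["img"][130:300,290:460],None,fx=3.5,fy=3.5,interpolation=2)[:,:,::-1]
B=cv2.resize(b["img"][110:260,240:410],None,fx=3.5,fy=3.5,interpolation=2)[:,:,::-1]
cv2.imwrite("pics/ca.png",A);cv2.imwrite("pics/cb.png",B)
# tray outline
hsv=cv2.cvtColor(a["img"],cv2.COLOR_RGB2HSV)
m=((hsv[...,1]<60)&(hsv[...,2]>130)).astype(np.uint8); m[:190]=0;m[300:]=0;m[:,:300]=0;m[:,430:]=0
n,l,s,_=cv2.connectedComponentsWithStats(m);k=1+s[1:,4].argmax()
pts=np.argwhere(l==k)[:,::-1].astype(float)
def ray(c,p,z):
    d=c["cam_to_world"][:3,:3]@np.r_[(p[0]-c["cx"])/c["fx"],-(p[1]-c["cy"])/c["fy"],-1];o=c["cam_to_world"][:3,3]
    return o+d*(z-o[2])/d[2]
W=np.array([ray(a,p,12)[:2] for p in pts]).astype(np.float32)
print(s[k],cv2.minAreaRect(W))
E
```

```text
[ 311  202  106   85 6393] ((431.4960632324219, -70.27655792236328), (220.8949737548828, 150.5576171875), 74.2277603149414)
```

View pics/ca.png

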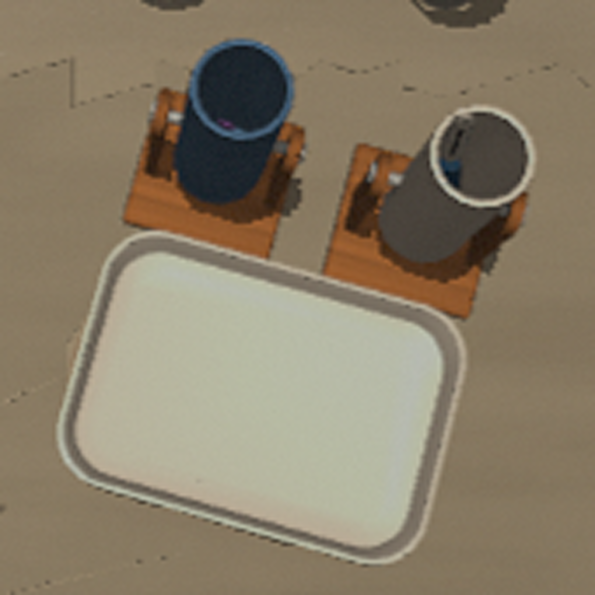

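View pics/cb.png

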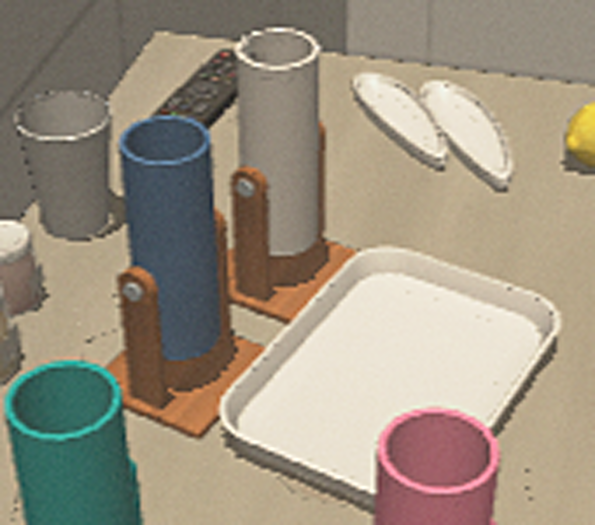

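The purple clip shows inside the blue tube (top crop (228,126)), and the peeler is in the white one, so the choice stands. Next I triangulate the rims.

```bash
cat >> h.py <<'E'
def tri(obs):
    A=[];b=[]
    for c,p in obs:
        R=c["cam_to_world"][:3,:3];o=c["cam_to_world"][:3,3]
        d=R@np.r_[(p[0]-c["cx"])/c["fx"],-(p[1]-c["cy"])/c["fy"],-1];d/=np.linalg.norm(d)
        M=np.eye(3)-np.outer(d,d);A.append(M);b.append(M@o)
    X=np.linalg.lstsq(np.vstack(A),np.hstack(b),rcond=None)[0]
    return X
E
python3 - <<'E'
from h import *
a=capture("top");b=capture("side")
B=tri([(a,(358.9,155.7)),(b,(287.4,150.3))]);W=tri([(a,(428.3,174.9)),(b,(319.7,123.7))])
print("blue",B.round(1),px(a,B)-(358.9,155.7),"white",W.round(1),(B-W)[:2],np.linalg.norm((B-W)[:2]),np.degrees(np.arctan2(*(B-W)[[1,0]])))
t=np.array([431.5,-70.3]);e=np.radians(-15.8);u=np.array([np.cos(e),np.sin(e)]);v=np.array([-u[1],u[0]])
print("from tray", t+135*u+68*v, t+135*u-68*v,"u",u,"v",v)
E
```

```text
blue [579.7 -42.2 196.2] [-0.00829923 -0.04868296] white [ 542.9 -174.8  196.4] [ 36.88768769 132.59414589] 137.6296081096402 74.45343430198143
from tray [579.91448593 -41.62700979] [ 542.88437233 -172.48865691] u [ 0.96221799 -0.27228025] v [0.27228025 0.96221799]
```

```bash
python3 -m handwheel '[[[0,0,46],[0,0,0]],[[0,0,46],[0,0,0]],[[36,36,0],[0,0,-0.063]],[[36,36,0],[0,0,-0.063]],[[36,36,0],[0,0,-0.063]],[[36,36,0],[0,0,-0.063]],[[36,36,0],[0,0,-0.063]],[[36,36,0],[0,0,-0.063]],[[36,36,0],[0,0,-0.063]],[[36,36,0],[0,0,-0.063]],[[36,36,0],[0,0,-0.063]],[[36,36,0],[0,0,-0.063]]]' 1; python3 -c "
from h import *
o=get_obs();print(o['tool_pos'],o['tcp_rot'],o['joint_positions'],o['contact_force'])"
```

```text
time: 2.3
tool_pos: [545.4, -130.3, 319.0]
tcp_rot: [3.141, -0.0, -0.273]
contact_force: [0.8, -0.9, 0.4]
grip_width: 0.3
[ 545.40182938 -130.25435174  319.02806465] [ 3.14131966e+00 -2.81387361e-04 -2.73250828e-01] [-3.70965402e-01  3.58726301e-01  1.24763622e+00 -2.44396420e-04
  1.53492345e+00  1.47309052e+00] [ 0.79360716 -0.87413239  0.36375603]
```

```bash
python3 -m handwheel '[[[46,36,0],[0,0,0]],[[46,36,0],[0,0,0]],[[0,0,-40],[0,0,0]],[[0,0,-30],[0,0,0]],[[0,0,0],[0,0,0]],[[0,0,0],[0,0,0]]]'; python3 - <<'E'
from h import *
a=capture("top");b=capture("side")
im=np.hstack([cv2.resize(c["img"][y:y+200,x:x+200],None,fx=2,fy=2) for c,x,y in((a,270,80),(b,200,60))])
cv2.imwrite("pics/near.png",im[:,:,::-1]); print(get_obs()["tool_pos"])
E
```

```text
time: 3.05
tool_pos: [636.9, -59.9, 250.5]
tcp_rot: [-3.142, -0.002, -0.271]
contact_force: [0.1, 0.7, 0.3]
grip_width: 0.6
[637.08389129 -59.91684102 251.03018597]
```

View pics/near.png

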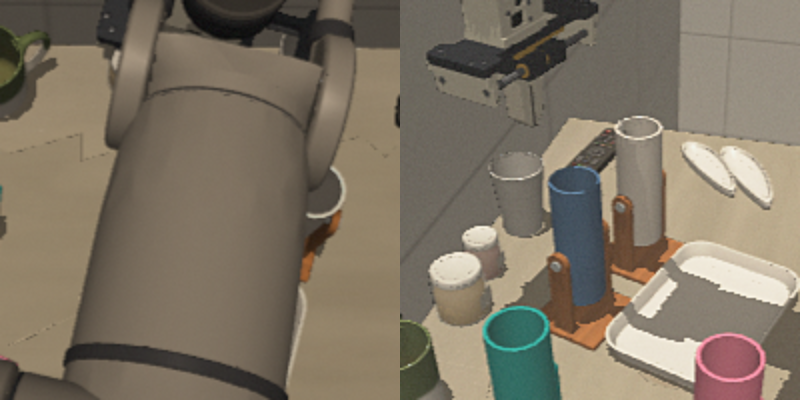

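The fingers are behind the blue tube and clear of it (side view, about (535,125) in the crop). Now I descend, touch, and push the first part of the arc.

```bash
python3 -m handwheel '[[[0,2,-24],[0,0,0]],[[0,0,-23],[0,0,0]],[[-10,3,0],[0,0,0]],[[-10,3,0],[0,0,0]],[[-11,3,2],[0,0,0]],[[-11,3,2],[0,0,0]],[[-11,3,-1],[0,0,0]],[[-11,3,-1],[0,0,0]],[[-10,3,-4],[0,0,0]],[[-10,3,-4],[0,0,0]],[[-8,2,-7],[0,0,0]],[[-8,2,-7],[0,0,0]]]'; python3 - <<'E'
from h import *
b=capture("side"); save(b,"arc1.png",(200,90,420,270),2.5)
p=get_obs()["tool_pos"]-[580,-42,110]; print("s",-(p[0]*.962-p[1]*.272),"v",p[0]*.272+p[1]*.962,"ztip",p[2]+88)
E
```

```text
time: 4.65
tool_pos: [533.7, -28.5, 183.8]
tcp_rot: [-3.141, 0.004, -0.271]
contact_force: [-14.8, 5.0, 22.6]
grip_width: 0.5
s 49.960765203966886 v 0.40893759856012224 ztip 160.6010692448588
```

View pics/arc1.png

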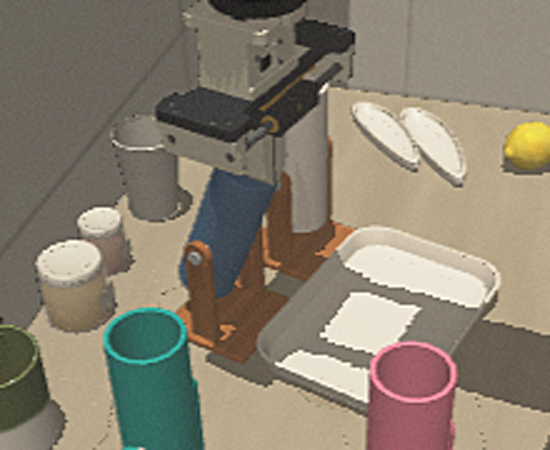

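The tube has tipped only partly and the force (15 N towards the tray, 23 N up) isn't the pure normal push I expected. I'll overlay models of the tube and fingertip before moving again.

```bash
python3 - <<'E'
from h import *
b=capture("side"); o=get_obs();print(o["contact_force"],o["moment"])
x0,y0,f=250,100,5
im=cv2.resize(b["img"][y0:y0+120,x0:x0+120],None,fx=f,fy=f,interpolation=2)[:,:,::-1].copy()
P=np.array([580,-42,110.]);S=np.array([-.962,.272,0]);V=np.array([.272,.962,0]);Z=np.array([0,0,1.])
def poly(pts,col):
    q=np.array([(px(b,p)-[x0,y0]+.5)*f for p in pts]).astype(int);cv2.polylines(im,[q],False,col,1)
for th,col in((.45,(0,255,255)),(.8,(0,255,0)),(1.0,(255,0,255))):
    a=np.sin(th)*S+np.cos(th)*Z;n=-np.cos(th)*S+np.sin(th)*Z
    for h in(90,-70): poly([P+h*a+29*(np.cos(k)*n+np.sin(k)*V) for k in np.linspace(0,6.29,40)],col)
    poly([P-70*a,P+90*a],col)
T=o["tool_pos"]-22*Z
for z in(0,66): poly([T+z*Z+i*10*S+j*19*V for i,j in((1,1),(1,-1),(-1,-1),(-1,1),(1,1))],(0,0,255))
cv2.imwrite("pics/ov.png",im)
E
```

```text
[-14.61664148   4.47299511  20.26252521] [ 0.87197829  2.82656145 -0.05234546]
```

View pics/ov.png

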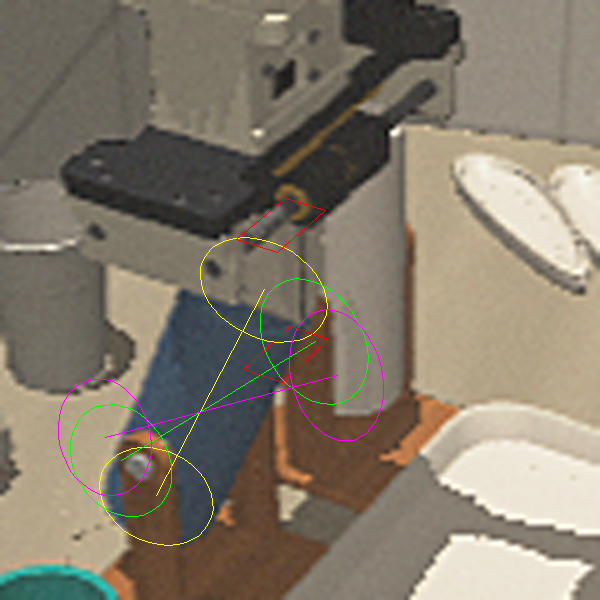

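The overlay puts the tilt at about 0.45 (yellow), so the fingertips seem to have slipped over the back rim into the mouth; the tube probably flew ahead of the quick push. I lift straight out, let it spring upright, and measure the tilt by fitting the blue silhouette.

```bash
cat >> h.py <<'E'
P=np.array([580,-42,110.]);S=np.array([-.962,.272,0]);V=np.array([.272,.962,0]);Z=np.array([0,0,1.])
def tilt(b):
    hsv=cv2.cvtColor(b["img"],cv2.COLOR_RGB2HSV)
    m=((hsv[...,0]>98)&(hsv[...,0]<122)&(hsv[...,1]>80)).astype(np.uint8)
    keep=np.zeros_like(m); keep[130:260,255:350]=1; m*=keep
    best=[]
    for th in np.arange(-.05,2.25,.02):
        a=np.sin(th)*S+np.cos(th)*Z;n=-np.cos(th)*S+np.sin(th)*Z
        q=np.array([px(b,P+h*a+29*(np.cos(k)*n+np.sin(k)*V)) for h in(90,-70) for k in np.linspace(0,6.28,30)])
        r=np.zeros_like(m);cv2.fillConvexPoly(r,cv2.convexHull(np.round(q).astype(np.int32)),1)
        best.append(((r&m).sum()/(r|m).sum(),th))
    return max(best),int(m.sum())
def st():
    o=get_obs();p=o["tool_pos"]-P
    return "s %.0f v %.0f ztip %.0f F %s t %.2f"%(p@S,p@V,p[2]+88,o["contact_force"].round(1),o["time"])
E
python3 -c "
from h import *
print(tilt(capture('side')),st())"
python3 -m handwheel '[[[0,0,10],[0,0,0]],[[0,0,15],[0,0,0]],[[0,0,20],[0,0,0]],[[0,0,30],[0,0,0]],[[0,0,30],[0,0,0]],[[0,0,0],[0,0,0]],[[0,0,0],[0,0,0]],[[0,0,0],[0,0,0]]]'; python3 - <<'E'
from h import *
b=capture('side');print(tilt(b),st()); save(b,"up.png",(240,90,410,250),3)
E
```

```text
((np.float64(0.06211562115621156), np.float64(0.43)), 101) s 49 v 0 ztip 161 F [-15.4   4.2  21. ] t 4.80
time: 5.8
tool_pos: [535.9, -29.5, 285.8]
tcp_rot: [3.141, 0.002, -0.271]
contact_force: [-0.4, -0.0, -1.0]
grip_width: 0.0
((np.float64(0.06749156355455568), np.float64(-0.010000000000000002)), 120) s 46 v 0 ztip 264 F [-0.1  0.6 -0.1] t 5.85
```

View pics/up.png

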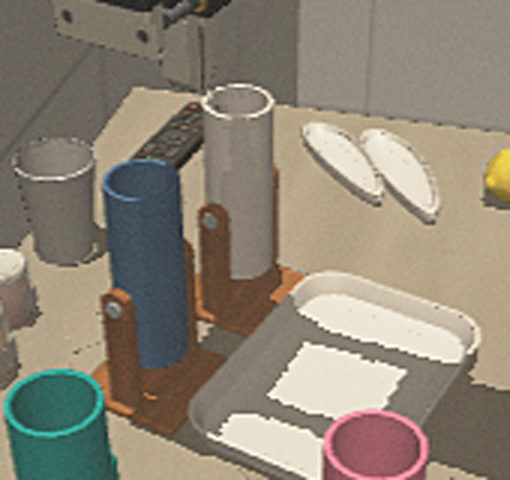

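```bash
python3 - <<'E'
from h import *
b=capture('side');o=get_obs();T=o["tool_pos"]-22*Z
print(px(b,T),px(b,T+66*Z),[px(b,T+i*10*S+j*19*V).round(0).tolist() for i in(-1,1) for j in(-1,1)])
hsv=cv2.cvtColor(b["img"],cv2.COLOR_RGB2HSV)
print(hsv[150:205:9,288].tolist(),hsv[150:205:9,280].tolist())
im=b["img"][80:140:,270:350,::-1]
im=cv2.resize(im,None,fx=8,fy=8,interpolation=2)
q=(px(b,T)-[270,80])*8;cv2.circle(im,tuple(q.astype(int)),6,(0,0,255),2)
cv2.imwrite("pics/tip.png",im)
E
```

```text
[303.6774026  128.09710992] [302.44856426  97.7866474 ] [[305.0, 123.0], [294.0, 131.0], [313.0, 125.0], [303.0, 133.0]]
[[104, 76, 91], [104, 68, 83], [106, 64, 84], [105, 64, 87], [106, 56, 87], [107, 57, 90], [103, 71, 94]] [[104, 64, 76], [103, 66, 96], [103, 70, 84], [106, 72, 89], [10, 54, 99], [15, 100, 94], [13, 129, 95]]
```

View pics/tip.png

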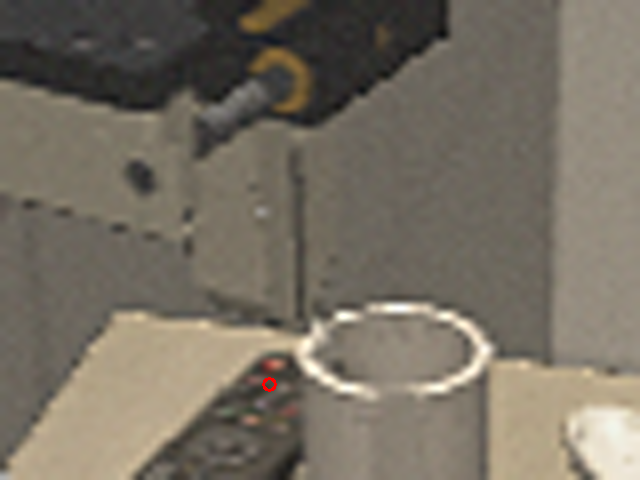

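The drawn tip projects about 10 px (roughly 22 mm) below the real finger end, at about (250,305) in the crop. So the fingers really end near the TCP height, and the first push caught only the rim. The tube stands upright again and nothing else has moved. I'll retry 25 mm lower and slower.

```bash
sed -i 's/>98)&(hsv\[...,0\]<122)&(hsv\[...,1\]>80)/>98)\&(hsv[...,0]<122)\&(hsv[...,1]>48)/; s/p\[2\]+88/p[2]+110/' h.py
python3 -m handwheel '[[[35,-10,0],[0,0,0]],[[35,-10,0],[0,0,0]],[[35,-10,0],[0,0,0]],[[0,0,-35],[0,0,0]],[[0,0,-35],[0,0,0]],[[0,0,-35],[0,0,0]],[[0,0,-8],[0,0,0]],[[0,0,0],[0,0,0]]]' ; python3 -c "
from h import *
print(tilt(capture('side')),st())"
```

```text
time: 6.9
tool_pos: [641.5, -59.6, 174.1]
tcp_rot: [3.141, 0.0, -0.271]
contact_force: [1.0, 0.8, 1.2]
grip_width: 0.5
((np.float64(0.7789651293588301), np.float64(-0.010000000000000002)), 1385) s -65 v -0 ztip 175 F [-0.5 -0.3  0.8] t 6.95
```

```bash
python3 -m handwheel '[[[-12,3.4,0],[0,0,0]],[[-8,2.3,0],[0,0,0]],[[-6,1.7,0],[0,0,0]],[[-6,1.7,1],[0,0,0]],[[-8,2.3,1],[0,0,0]],[[-8,2.3,1],[0,0,0]],[[-8,2.3,0],[0,0,0]],[[-8,2.3,0],[0,0,0]],[[-8,2.3,-1],[0,0,0]],[[0,0,0],[0,0,0]]]' ; python3 -c "
from h import *
print(tilt(capture('side')),st())"
```

```text
time: 8.2
tool_pos: [568.5, -38.7, 175.6]
tcp_rot: [3.141, 0.001, -0.271]
contact_force: [1.4, -0.8, 1.2]
grip_width: 0.1
((np.float64(0.7310606060606061), np.float64(0.75)), 1158) s 11 v 0 ztip 176 F [ 1.3 -1.3  0.5] t 8.25
```

```bash
python3 -m handwheel '[[[-10,2.8,-4],[0,0,0]],[[-8,2.3,-6],[0,0,0]],[[-8,2.3,-6],[0,0,0]],[[-6,1.7,-8],[0,0,0]],[[-6,1.7,-8],[0,0,0]],[[-5,1.5,-3],[0,0,0]],[[-5,1.5,-3],[0,0,0]],[[0,0,0],[0,0,0]]]' ; python3 -c "
from h import *
print(tilt(capture('side')),st())"
```

```text
time: 9.25
tool_pos: [520.9, -25.0, 137.8]
tcp_rot: [3.142, 0.001, -0.271]
contact_force: [-0.3, 0.7, 4.4]
grip_width: 0.5
((np.float64(0.6834493840385646), np.float64(1.55)), 1277) s 61 v 0 ztip 138 F [-0.3  0.   4.6] t 9.30
```

```bash
python3 -m handwheel '[[[-7,2,-7],[0,0,0]],[[-7,2,-7],[0,0,0]],[[-1,0,-7],[0,0,0]],[[-1,0,-7],[0,0,0]],[[0,0,-6],[0,0,0]],[[0,0,0],[0,0,0]]]' ; python3 -c "
from h import *
print(tilt(capture('side')),st())"
```

```text
time: 10.05
tool_pos: [504.9, -21.1, 103.2]
tcp_rot: [3.141, 0.002, -0.271]
contact_force: [-0.6, 2.2, 4.0]
grip_width: 0.1
((np.float64(0.513646288209607), np.float64(2.1100000000000003)), 941) s 78 v -0 ztip 104 F [-1.5  2.7  3.5] t 10.10
```

Tilt is about 2.1 at only 4 N. Hold for about 1.5 s, then look.

```bash
python3 -m handwheel '[[[0,0,-2],[0,0,0]],[[0,0,0],[0,0,0]],[[0,0,0],[0,0,0]],[[0,0,0],[0,0,0]],[[0,0,0],[0,0,0]],[[0,0,0],[0,0,0]],[[0,0,0],[0,0,0]],[[0,0,0],[0,0,0]],[[0,0,0],[0,0,0]],[[0,0,0],[0,0,0]],[[0,0,0],[0,0,0]],[[0,0,0],[0,0,0]]]' ; python3 - <<'E'
from h import *
b=capture('side');print(tilt(b),st())
print([(round(d["score"],2),w(b,d["xyz"]).round(0)) for d in spot_in("clip_center","side")[:3]])
save(b,"hold.png",(230,90,420,270),3)
E
```

```text
time: 11.6
tool_pos: [505.3, -21.1, 101.9]
tcp_rot: [3.141, 0.0, -0.271]
contact_force: [-3.0, 1.7, 3.1]
grip_width: 0.5
((np.float64(0.5054585152838428), np.float64(2.1100000000000003)), 926) s 78 v -0 ztip 102 F [-2.9  2.1  4.4] t 11.65
[(0.51, array([479., -16.,  16.]))]
```

View pics/hold.png

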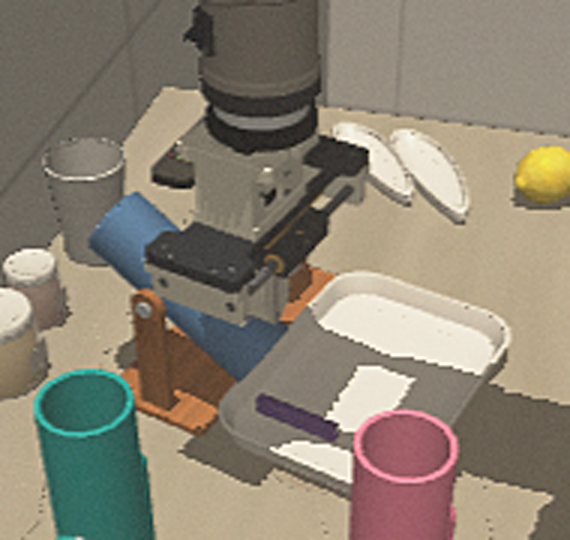

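The clip lies in the tray (crop about (300,418)), out of the mouth. Now I ease the tube back along the same arc.

```bash
python3 -m handwheel '[[[0,0,8],[0,0,0]],[[1,0,7],[0,0,0]],[[1,0,7],[0,0,0]],[[7,-2,7],[0,0,0]],[[7,-2,7],[0,0,0]],[[5,-1.5,4],[0,0,0]],[[5,-1.5,4],[0,0,0]],[[6,-1.7,8],[0,0,0]],[[6,-1.7,8],[0,0,0]],[[8,-2.3,6],[0,0,0]],[[8,-2.3,6],[0,0,0]],[[10,-2.8,3],[0,0,0]]]' ; python3 -c "
from h import *
print(tilt(capture('side')),st())"
python3 -m handwheel '[[[10,-2.8,1],[0,0,0]],[[10,-2.8,0],[0,0,0]],[[10,-2.8,0],[0,0,0]],[[10,-2.8,0],[0,0,0]],[[10,-2.8,-1],[0,0,0]],[[10,-2.8,-1],[0,0,0]],[[14,-4,0],[0,0,0]],[[6,-1.7,0],[0,0,0]],[[0,0,30],[0,0,0]],[[0,0,50],[0,0,0]],[[0,0,50],[0,0,0]],[[0,0,0],[0,0,0]]]' ; python3 -c "
from h import *
print(tilt(capture('side')),st())"
```

```text
time: 13.2
tool_pos: [570.1, -39.2, 177.3]
tcp_rot: [3.142, -0.0, -0.271]
contact_force: [0.8, -0.3, 2.2]
grip_width: 0.7
((np.float64(0.7170639899623589), np.float64(0.69)), 1143) s 9 v -0 ztip 178 F [ 2.  -0.8  3.4] t 13.25
time: 14.75
tool_pos: [650.8, -61.7, 311.2]
tcp_rot: [-3.141, -0.009, -0.271]
contact_force: [-0.2, 0.1, -0.5]
grip_width: 0.8
((np.float64(0.7796514896008994), np.float64(-0.010000000000000002)), 1388) s -73 v 0 ztip 308 F [ 0.8 -0.6 -0.2] t 14.80
```

```bash
python3 -m handwheel '[[[0,0,0],[0,0,0]],[[0,0,0],[0,0,0]],[[0,0,0],[0,0,0]],[[0,0,0],[0,0,0]]]' >/dev/null; python3 - <<'E'
from h import *
b=capture('side');print(tilt(b),st())
d=[(round(d["score"],2),w(b,d["xyz"])) for d in spot_in("clip_center","side")[:2]]
t=np.array([431.5,-70.3,0])
for s,p in d: print(s,p.round(0),"tray x,y",-(p-t)@S,(p-t)@V)
print("white tube change", np.abs(b["img"][125:200,306:336].astype(int)-cv2.imread("pics/side0.png")[125:200,306:336,::-1]).mean())
save(b,"end.png",(230,90,420,270),3)
E
```

```text
((np.float64(0.7847105115233277), np.float64(-0.010000000000000002)), 1397) s -72 v 0 ztip 306 F [ 0.5 -0.2  0.8] t 15.35
0.47 [482. -12.  16.] tray x,y 32.8646896843808 70.07995467549833
white tube change 6.843703703703704
```

View pics/end.png

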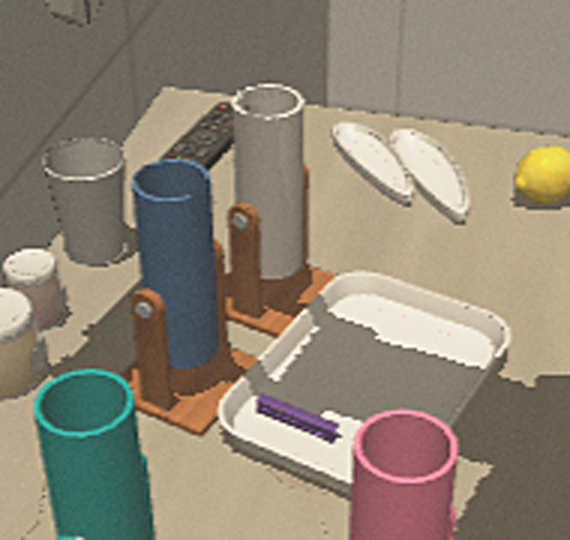

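The final view shows the clip flat in the tray at about (298,418), both holders upright, and the arm clear. Handing in.

```bash
python3 -c "
from plant import bot
print(bot.close_job())"
```

```text
the job is handed in; nothing more can be done
None
```

The purple clip is in the white tray and the blue holder is upright again. I handed the job in at about 15.4 s.

**What I did:** I pushed the blue tube over from behind with closed fingers to a tilt of about 2.1 rad. I held it there for about 1.5 s until the clip slid out, then eased the tube back along the same arc and lifted clear.

**Last checks:**
- **Blue tube:** the silhouette fit gave a tilt of about 0 (−0.01 rad).
- **Clip:** it lies flat in the tray, about 33 mm along x and 70 mm along y from the tray's centre. The network's score was only 0.47, but the picture agrees.
- **White holder:** it looks unchanged and upright by eye and by a rough pixel comparison with the first picture; I did not fit its tilt.
- **Robot:** the arm is clear of everything, with about 1 N on the wrist, within sensor noise.

**What went wrong on the way:** The first push was too high. In the side picture the fingers end about 22 mm higher than the stated tip offset puts them, so they rode onto the rim and pressed on it with about 27 N. I lifted off, the tube sprang back undisturbed, and the second push, about 25 mm lower and slower, read 5 N or less at each check. I did not find out why the tip offset disagrees.

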